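Demould a doll's face casting and close the mould

ROBOT

A 6-joint arm with a two-finger parallel gripper is mounted at the origin on the work surface. World frame = base frame: x ahead of the robot, y to its left, z up, the work surface at z = 0. Lengths are in m, angles in rad, forces in N, time in s.
With the tool pointing down it reaches from about 0.3 to 0.75 m from the base axis. Payload 8.5 kg.
Tool frame: the origin (TCP) lies between the finger pads; the fingertips stand 19 mm ahead of it and the grasp point (between the pads) is the TCP; z points along the fingers, y is the direction in which the jaws open and shut (so a half turn about z gives the same grasp; the last joint's range is limited). The gripper opens to 88 mm and grips with 3 to 60 N. Pads are 18 mm wide; open, the fingers measure 123 mm over their backs; the gripper's body (75 mm by 187 mm) begins 45 mm behind the grasp point.
Start: joints at [-1.329, 0.381, 1.297, -0, 1.464, -0.215], TCP at [0.243, -0.494, 0.258] pointing down, gripper open.
Joint ranges: [-3.11, 3.11], [-0.89, 2.33], [0.22, 2.48], [-1.42, 4.56], [0.17, 2.85], [-2.88, 2.88]. Speed limits (rad/s): [2.39, 2.39, 3.14, 3.14, 3.14, 3.14].

INTERFACE

Orientations are given as a rotation vector (axis times angle).
In Python, from cell import robot gives the robot as it stands.
- The arm moves only by the tool play_rows, never from a script. Its argument "steps" is text: rows parted by semicolons, each of 7 numbers parted by spaces: the turn, a rotation vector about the tool's x, y, z in degrees, then the shift along the tool's x, y, z in units of 30 mm (1.0 is 30 mm), then the opening, from 0 (shut) to 1 (fully open). In form: ax ay az x y z jaw; .... A call has exactly 8 rows; each row shifts and turns the pose as measured when the row begins, along the tool's axes as they then stand; what a row does not reach is not made up. A row lasts 1/10 s, in which the tool goes at most 50 mm and 8.59 degrees, less where a joint would pass 70% of its speed; a pose out of reach is approached as far as the arm can. A call is refused whole if a number of a shift passes 1 or a number of a turn 8.59, either way. A call with a gripper value outside its range is refused whole. The fingers move at their own pace and stop on an object; "newtons" is the grip in N (left out, the last holds). Time passes only in rows, so rows that do not move let the fingers close, or fill a call up. It gives the time, the measured TCP pose, the force and the opening at its end, in the units of the state.
- robot.state(): the state, without advancing time (a new reading comes with each control period).
- robot.get_image(name): name is "scene" or "top"; returns (picture, depth): 480x640x3 uint8, red, green, blue; 480x640 float32, m along the optical axis (not along the pixel's ray), 0 where there is no reading.
- robot.camera_model(name): a dict with "fx", "fy", "cx", "cy" (pixels), "k1" (the pictures are not rectified: a ray, as slopes to the right and down, at radius r is drawn at 1 + k1 r^2 times it, then the intrinsics apply), "R" (3x3) and "t" (3): a world point X has camera coordinates R X + t. Camera axes: x right, y down, z forward; pixel columns grow to the right and rows downward; lengths in m; the calibration is good to about 2 mm. A picture is of the moment at which its call begins. camera_model takes no time and is no camera call.
- robot.sign_off(): hands the job in, once; it reports no verdict.
The state is a dict: "time_s": time; "joint_pos": joint angles; "joint_vel": joint speeds; "joint_torque": joint torques, N m; "ee_pos": TCP position; "tool_rot": TCP orientation; "ft_force": force on the tool from outside, world axes, zero at the start; "torque": the same for the moment, N m; "opening": finger opening in m.
Only numpy, scipy, OpenCV 4.12 (cv2) and the standard library are available. Lean on these libraries where they do the work, as an engineer would, in place of code of your own. Each camera call takes 0.05 s, during which the arm holds its last target. There are 200 camera calls.

TASK

The casting in the open, sloping mould has set: draw the face shell straight out of its cavity by the runner bar on its back, carry it to the drying rack and lay it in the free space at the rack's near end, face down like the one already there, its flange resting flat on both rails. Do not let it drop. Then swing the mould's lid fully shut to keep hair and dust out of the cavity, and leave everything else on the bench where it is.

Things in the scene. Friction and masses are not known exactly. Their poses are not given: they have to be found in the camera images.
- shell: the face casting to move: rigid beige resin, 90 g; a flat flange 98 (own x) x 88 (own y) x 4 mm, below it a hollow doll's face: oval 80 x 62 mm at the flange, tapering, nose tip 34 mm below it. Origin: centre of the flange's underside; z out of its open back, +x to the forehead. It starts face down in the mould, x up the slope, flange flush in a 4 mm deep rebate with 1.5 mm play
- runner (a point): middle of the runner bar's top edge on that shell, 30 mm above the shell's origin along its z (26 mm above the flange's top); axes as the shell. The bar crosses the back along own y: 12 mm thick (own x), 88 mm wide (own y). Grip it across its 12 mm, at mid width, fingers parallel to the shell's z; it is too wide to grip the other way
- cavity (a point): centre of the cavity mouth on the mould's sloping face; z straight out of the cavity (28.6 deg from vertical, leaning to the robot's side), x up the slope, y along the hinge. Aluminium block 150 mm up the slope x 132 mm wide; four guide pins 11 mm high near its corners. The seated shell's origin is 4 mm below this point
- mould: grey steel stand 200 x 150 mm under the mould, fixed to the bench; origin: centre of its foot plate's underside, x to the uphill (hinge) side, z up. It stands left or right of the robot's centre line, the rack on the other side
- lid (a joint): opening angle of the mould's lid (rad): 0 = flat shut on the mould, 2.25 = end stop; starts at 2.0 to 2.15, upright at the far, uphill edge. The hinge is stiff (friction 0.65 N m): the 0.5 kg lid stays wherever it is left and must be swung all the way down
- lid_hinge (a point): middle of the lid's hinge pin, 92 mm up the slope from the cavity and 6 mm above the sloping face; the axis runs along the mould's y
- lid_handle (a point): middle of the lid's lifting bar: round steel, 10 mm thick, 90 mm long, parallel to the hinge and 192 mm from it, in the plane of the lid, 34 mm beyond its free edge, with a leg at each end. About 320 mm above the bench when open, 47 mm when shut. The lid is an aluminium plate 128 mm wide, 12 mm thick, with a rounded core on its inner face and a pour slot
- rack: wooden drying rack fixed to the bench, 290 (own x) x 116 mm; origin: centre of its underside, x along the rails away from the robot, z up. Two rubber-topped rails 14 mm wide, inner edges 72 mm apart, tops 60 mm above the bench; end boards (inner faces at x = +-135 mm) rise 12 mm higher. Free from x = -135 to about +15 mm: a shell laid there has its origin near (-60, 0, 60) mm
- shell_done: an identical casting already lying on the rack's far end, about 70 mm from the rack's origin along +x; leave it alone
- mix_cup: white open mixing cup, 58 mm wide, 70 mm high, loose on the bench between mould and rack; origin: centre of its underside
- wax_jar: pink jar with a red cap, 56 mm wide, about 52 mm high, loose between mould and rack, farther away; origin: centre of its underside
- scissors: scissors lying flat in front of the robot, about 130 mm long
- hair_brush: black hair brush lying at the left side, about 180 mm long
- pump_bottle: pink bottle with a white cap, 42 mm wide, 135 mm high, at the right side
- doll_head: bald doll's head, 88 mm wide, 123 mm high, standing at the back, in the middle

How it is judged:
On the way, in this order (a step that is already met when the one before it is completed fails the run):
1. the gripper has lifted the shell clear out of the mould's cavity (distance between shell and cavity above 0.06 m and contact force between the fingers and shell above 0.3 N), for 0.1 s.
2. the shell lies flat on both rails in the free space of the rack, released (z of shell in the frame of rack between 0.056 and 0.064 m and y of shell in the frame of rack between -0.012 and 0.012 m and x of shell in the frame of rack between -0.135 and 0 m and angle between shell's own z axis and vertical below 0.08 rad and contact force between the fingers and shell below 0.1 N and linear speed of shell below 0.02 m/s), for 0.2 s.
3. the lid is fully shut (value of joint lid below 0.04 rad), for 0.2 s.
At the end, for the whole second after the job is handed in: The shell rests face down on both rails in the rack's near space: its origin 56 to 64 mm above the rack's underside, within 12 mm of the rails' middle line, between the near end board and the rack's middle, upright within 0.08 rad and at rest; the lid is shut to within 0.04 rad (z of shell in the frame of rack between 0.056 and 0.064 m and y of shell in the frame of rack between -0.012 and 0.012 m and x of shell in the frame of rack between -0.135 and 0 m and angle between shell's own z axis and vertical below 0.08 rad and linear speed of shell below 0.02 m/s and value of joint lid below 0.04 rad); the robot touches nothing.
It fails at once if the shell is dropped: it moves faster than 0.5 m/s while the fingers do not touch it (linear speed of shell above 0.5 m/s and contact force between the fingers and shell below 0.05 N).
It fails at once if the casting already on the rack is moved by more than 20 mm (distance of shell_done from where it was at the start of the episode above 0.02 m).
It fails at once if another thing on the bench is moved by more than 30 mm (distance of any of mix_cup, wax_jar, scissors, hair_brush, pump_bottle, doll_head from where it was at the start of the episode above 0.03 m).
It also fails if it takes over 61 s, if anything falls off the work surface, if the arm or the gripper's body presses on something with over 40 N, if the wrist force passes 120 N, or if a joint passes its speed limit or range.

## Working session

There is one attempt and no reset: what is moved stays moved. The work goes in short steps, Python scripts to look and compute and a tool call to move; the robot and the scene stay as the last step left them, time stands still between calls to the robot, and variables do not carry over. Pictures are saved under pics/ and viewed, about 8 in all and at most 12, crops included, and the job is handed in when it is done.

Besides the shell and the picture viewer there is one more tool, called after "Call:" as name(argument=value, ...), one argument or row to a line, values as JSON. play_rows: Moves the arm, as the interface text tells. Its arguments: {"type":"object","properties":{"steps":{"type":"string"},"newtons":{"type":"number"}},"required":["steps"]}

```bash
ls; mkdir -p pics
cat > h.py <<'E'
import numpy as np,cv2
from cell import robot
from scipy.spatial.transform import Rotation as R
def grab(n):
    im,d=robot.get_image(n); np.savez(f'{n}.npz',im=im,d=d); return im,d
def cloud(n,d):
    m=robot.camera_model(n);K=np.array([[m['fx'],0,m['cx']],[0,m['fy'],m['cy']],[0,0,1]])
    v,u=np.mgrid[0:480,0:640]
    p=cv2.undistortPoints(np.stack([u,v],-1).reshape(-1,1,2).astype(float),K,np.array([m['k1'],0,0,0.])).reshape(480,640,2)
    c=np.dstack([p*d[...,None],d]).reshape(-1,3)
    X=(c-np.array(m['t']))@np.array(m['R']); X=X.reshape(480,640,3).copy(); X[d==0]=np.nan; return X
E
python3 - <<'E'
from h import *
for n in('scene','top'):
    im,d=grab(n); cv2.imwrite(f'pics/{n}0.png',im[...,::-1]); m=robot.camera_model(n); print(n,-np.array(m['R']).T@m['t'],m['fx'],m['k1'])
print(robot.state())
E
```

```text
pics
scene [1.61570109 0.12433648 1.11277994] 549.6569268270982 -0.09215063598930358
top [ 0.34427287 -0.01571257  1.28013659] 551.4034629351376 -0.13952825341564293
{'time_s': 0.1, 'joint_pos': array([-1.32934147e+00,  3.81128079e-01,  1.29813302e+00, -6.93790577e-05,
        1.46359675e+00, -2.15261389e-01]), 'joint_vel': array([-0.00028027, -0.00175896, -0.00246781, -0.00121075, -0.00041136,
       -0.00061403]), 'joint_torque': array([ 3.73789706e-03, -4.38650715e+01, -2.24912095e+01,  7.14590703e-02,
        3.42424982e-02, -9.16888735e-05]), 'ee_pos': array([ 0.24250018, -0.49340775,  0.25721731]), 'tool_rot': array([-3.05880098e+00, -7.10914512e-01,  1.34311346e-04]), 'ft_force': array([ 0.41576724, -0.36387762,  0.02284955]), 'torque': array([-0.04042951, -0.01837375, -0.04077836]), 'opening': 0.08810937066352635}
```

View pics/top0.png

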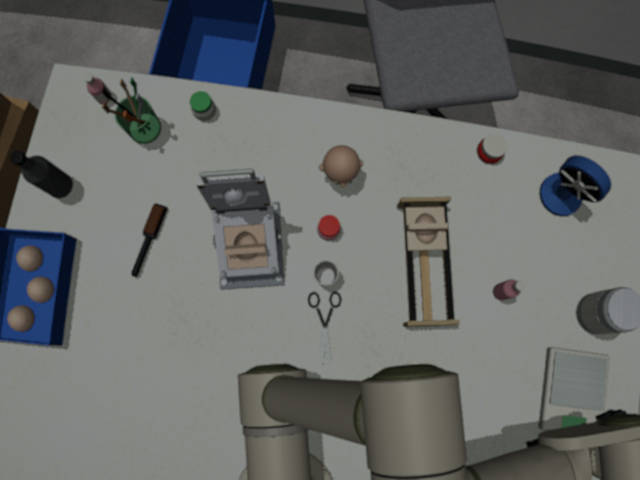

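View pics/scene0.png

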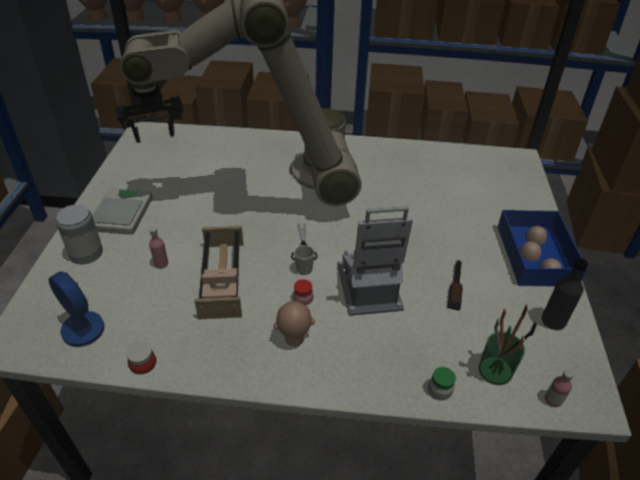

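The top view shows the mould at about (248,248), with the bar across the shell, the lid at (235,190) and its handle at (230,172). The rack runs from (425,200) to (432,323), with free space around (428,285). In the scene view the lid handle is at (387,211).

Run:
```python
from h import *
z=np.load('top.npz');im,d=z['im'],z['d'];X=cloud('top',d);np.save('topX.npy',X)
a=cv2.resize(im[155:335,190:470,::-1],None,fx=2.85,fy=2.85,interpolation=cv2.INTER_CUBIC);a=np.clip(a*1.6,0,255).astype('uint8')
cv2.imwrite('pics/topc.png',a)
np.set_printoptions(precision=3,suppress=True,linewidth=200)
for r in range(165,295,6): print(r,[tuple((X[r,c]*1000).round().astype(int)) if d[r,c] else 0 for c in range(208,292,10)])
print('rack')
for r in range(196,330,6): print(r,[tuple((X[r,c]*1000).round().astype(int)) if d[r,c] else 0 for c in range(400,460,6)])
```

```text
165 [(np.int64(731), np.int64(321), np.int64(0)), (np.int64(735), np.int64(297), np.int64(-3)), (np.int64(738), np.int64(272), np.int64(0)), (np.int64(742), np.int64(248), np.int64(0)), (np.int64(745), np.int64(223), np.int64(4)), (np.int64(750), np.int64(199), np.int64(2)), (np.int64(755), np.int64(176), np.int64(-4)), (np.int64(759), np.int64(152), np.int64(-3)), (np.int64(762), np.int64(127), np.int64(-2))]
171 [(np.int64(619), np.int64(231), np.int64(334)), (np.int64(622), np.int64(213), np.int64(334)), (np.int64(624), np.int64(194), np.int64(336)), (np.int64(627), np.int64(177), np.int64(334)), (np.int64(630), np.int64(159), np.int64(334)), (np.int64(734), np.int64(196), np.int64(1)), (np.int64(738), np.int64(172), np.int64(3)), (np.int64(744), np.int64(149), np.int64(-3)), (np.int64(746), np.int64(124), np.int64(2))]
177 [(np.int64(700), np.int64(315), np.int64(0)), (np.int64(704), np.int64(290), np.int64(1)), (np.int64(624), np.int64(201), np.int64(297)), (np.int64(627), np.int64(183), np.int64(295)), (np.int64(629), np.int64(163), np.int64(300)), (np.int64(632), np.int64(145)
[... 18184 characters left out ...]
int64(436), np.int64(-250), np.int64(69)), (np.int64(438), np.int64(-262), np.int64(72)), (np.int64(440), np.int64(-277), np.int64(66)), (np.int64(441), np.int64(-288), np.int64(73)), (np.int64(444), np.int64(-302), np.int64(72))]
328 [(np.int64(417), np.int64(-196), np.int64(-1)), (np.int64(419), np.int64(-209), np.int64(0)), (np.int64(421), np.int64(-224), np.int64(-3)), (np.int64(423), np.int64(-237), np.int64(-1)), (np.int64(425), np.int64(-251), np.int64(2)), (np.int64(427), np.int64(-265), np.int64(-2)), (np.int64(429), np.int64(-279), np.int64(0)), (np.int64(431), np.int64(-292), np.int64(1)), (np.int64(434), np.int64(-307), np.int64(-2)), (np.int64(436), np.int64(-320), np.int64(1))]
```

View pics/topc.png

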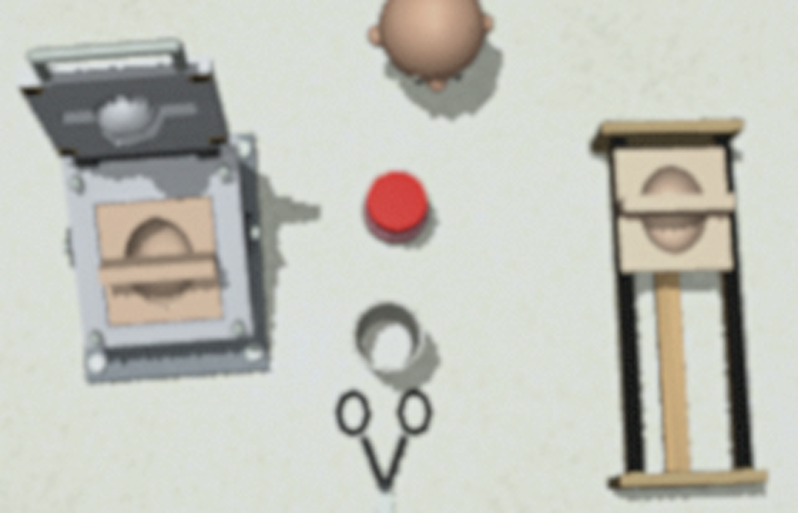

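The crop shows the shell bar centred at crop (157,270), the rack's free near space at crop (680,370), and the handle at crop (108,50). Next I fit the planes and frames.

```bash
cat > fit.py <<'E'
from h import *
np.set_printoptions(precision=4,suppress=True,linewidth=160)
X=np.load('topX.npy');im=np.load('top.npz')['im'].astype(int)
hsv=cv2.cvtColor(im.astype('uint8'),cv2.COLOR_RGB2HSV).astype(int)
def sub(r0,r1,c0,c1): return X[r0:r1,c0:c1].reshape(-1,3),hsv[r0:r1,c0:c1].reshape(-1,3)
P,C=sub(205,280,205,290)
ok=(P[:,2]>50)&(P[:,2]<150)&(P[:,0]<0.585)
P,C=P[ok],C[ok]
# sloping face by ransac-ish reweighting
w=np.ones(len(P),bool)
for k in range(15):
    A=np.c_[P[w][:,:2],np.ones(w.sum())];s=np.linalg.lstsq(A,P[w][:,2],rcond=None)[0]
    r=P[:,2]-np.c_[P[:,:2],np.ones(len(P))]@s; w=abs(r)<max(.006,.03-.003*k)
n=np.array([-s[0],-s[1],1]);n/=np.linalg.norm(n)
print('face n',n,'tilt',np.degrees(np.arccos(n[2])),'yaw',np.degrees(np.arctan2(-n[1],-n[0])),w.sum())
for nm,x in(('sat',C),): print('sat in-plane pct',np.percentile(C[w][:,1],[5,25,50,75,95]))
b=(r*n[2]>.015)&(r*n[2]<.045); B=P[b&(P[:,0]<.545)&(P[:,0]>.49)]
print('bar n',len(B),'h',np.percentile(r[b]*n[2],[50,80,95]))
c,sz,a=cv2.minAreaRect(B[:,:2].astype('float32'));print('bar',c,sz,a,B.mean(0))
E
sed 's/P\[:,2\]>50/P[:,2]>.05/;s/P\[:,2\]<150/P[:,2]<.15/' -i fit.py
cat >> fit.py <<'E'
# shell flange by colour (in-plane)
S=w&(C[:,1]>50); 
F=P[S];c,sz,a=cv2.minAreaRect(F[:,:2].astype('float32'));print('flange',len(F),c,sz,a,F.mean(0))
# rails
Q,_=sub(196,330,396,470)
z=Q[:,2]
for nm,y0,y1 in(('rails',0,0),):
    q=Q[(z>.05)&(z<.07)&(Q[:,0]<.585)&(Q[:,0]>.45)]
    L=q[q[:,1]>-.17-.08+.0*q[:,0]]; G=q[q[:,1]<=-.25]
    L=L[L[:,1]>-.235]
    for g in(L,G):
        f=np.polyfit(g[:,0],g[:,1],1); print('rail',f,np.degrees(np.arctan(f[0])),len(g),g[:,2].mean())
e=Q[(z>.062)&(Q[:,0]<.45)];print('near board',e.mean(0),e[:,:2].min(0),e[:,:2].max(0))
e=Q[(z>.052)&(Q[:,0]>.69)];print('far board',e.mean(0),e[:,:2].min(0),e[:,:2].max(0))
# lid
P,_=sub(168,212,200,272); P=P[P[:,2]>.15]
h=P[P[:,2]>.315];print('handle',h.mean(0),h.min(0),h.max(0),len(h))
E
python3 fit.py
```

```text
face n [-0.4661 -0.1133  0.8774] tilt 28.665379585316735 yaw 13.663236690451146 2554
sat in-plane pct [ 8. 12. 14. 55. 59.]
bar n 285 h [0.0253 0.0275 0.0293]
bar (0.5210524797439575, 0.15896810591220856) (0.1151508092880249, 0.043195489794015884) 83.36253356933594 [0.5212 0.1729 0.1117]
flange 903 (0.5329617261886597, 0.1770668476819992) (0.08397766202688217, 0.08543556928634644) 14.1928129196167 [0.5342 0.1776 0.0911]
rail [ 0.1924 -0.2961] 10.889941232043942 422 0.05885888820321896
rail [ 0.1781 -0.3762] 10.100696574326527 426 0.058345152595228295
near board [ 0.4357 -0.2552  0.0706] [ 0.4215 -0.3136] [ 0.45   -0.1986]
far board [ 0.7055 -0.2106  0.0662] [ 0.6901 -0.2628] [ 0.7248 -0.1461]
handle [0.6208 0.1969 0.3331] [0.6053 0.1486 0.3153] [0.6364 0.2445 0.3396] 328
```

```bash
cat > fit2.py <<'E'
exec(open('fit.py').read().split('# rails')[0])
m=robot.camera_model('top');o=-np.array(m['R']).T@m['t']
U=X-o
t=(s[2]+s[0]*o[0]+s[1]*o[1]-o[2])/(U[...,2]-s[0]*U[...,0]-s[1]*U[...,1])
Y=o+U*t[...,None]
hh=(X[...,2]-X[...,:2]@s[:2]-s[2])*n[2]
mask=np.zeros((480,640),bool);mask[215:275,212:280]=1
mk=mask&(hsv[...,1]>38)&(hsv[...,0]<25)&(hh<.012)
ex=np.array([n[2],0,-n[0]]);ex=np.array([-n[0],-n[1],0]);ex-=n*(ex@n);ex/=np.linalg.norm(ex);ey=np.cross(n,ex)
q=np.c_[Y[mk]@ex,Y[mk]@ey].astype('float32')
c,sz,a=cv2.minAreaRect(q);print('flange rect',c,sz,a)
d=n@np.array([0,0,s[2]]);print('rect percentile mid',np.percentile(q,[1,99],axis=0))
lo,hi=np.percentile(q,[1.,99.],axis=0);c=(lo+hi)/2
ctr=c[0]*ex+c[1]*ey+d*n;print('flange top centre',ctr,'runner',ctr+.026*n)
mb=mask&(hh>.020)&(hh<.035)&(hsv[...,1]>38)
mb[:238]=0;mb[262:]=0
b=X[mb];qb=np.c_[(b@ex),(b@ey),b@n-d];print('bar mid',np.median(qb,0),np.percentile(qb,[2,98],axis=0),len(b))
v=np.linalg.svd(qb[:,:2]-qb[:,:2].mean(0))[2][0];print('bar angle vs ey (deg)',np.degrees(np.arctan2(v[0],v[1])))
yaw=np.arctan2(ex[1],ex[0])
P,_=sub(168,178,200,262);h=P[(P[:,2]>.322)];v=np.linalg.svd((h-h.mean(0))[:,:2])[2][0];print('handle yaw',np.degrees(np.arctan(-v[0]/v[1])),'ctr',(h.min(0)+h.max(0))/2,h.min(0),h.max(0))
T=np.c_[-ey if 0 else -ey, ex, np.cross(-ey,ex)]
print('ex',ex,'ey',ey,'n',n,'yaw',np.degrees(yaw)); print('tool T',T, R.from_matrix(T).as_rotvec(), 'or',R.from_matrix(T@np.diag([-1,-1,1])).as_rotvec())
E
python3 fit2.py
cat > go.py <<'E'
import sys
from h import *
# go.py x y z yaw pitch flip : tool z = down tilted by pitch(deg, uphill/forward), tool y along yaw dir
def pose(yaw,pitch,flip=0):
    y,p=np.radians([yaw,pitch]); f=np.array([np.cos(y),np.sin(y),0]);u=np.array([0,0,1])
    z=np.sin(p)*f-np.cos(p)*u; yy=np.cos(p)*f+np.sin(p)*u; T=np.c_[np.cross(yy,z),yy,z]
    return T@R.from_euler('z',flip,degrees=True).as_matrix()
def delta(p,T):
    s=robot.state();A=R.from_rotvec(s['tool_rot']).as_matrix();np.set_printoptions(precision=2,suppress=True)
    print('t',s['time_s'],'tcp',(s['ee_pos']*1000).round(1),'q',s['joint_pos'],'F',s['ft_force'],'op',round(s['opening']*1000,1))
    print('shift units',A.T@(np.array(p)-s['ee_pos'])/.03,'turn deg',np.degrees(R.from_matrix(A.T@T).as_rotvec()), 'in target axes mm',T.T@(np.array(p)-s['ee_pos'])*1000)
if __name__=='__main__':
    a=list(map(float,sys.argv[1:])); delta(a[:3],pose(a[3],a[4],a[5]))
E
```

```text
face n [-0.4661 -0.1133  0.8774] tilt 28.665379585316735 yaw 13.663236690451146 2554
sat in-plane pct [ 8. 12. 14. 55. 59.]
bar n 285 h [0.0253 0.0275 0.0293]
bar (0.5210524797439575, 0.15896810591220856) (0.1151508092880249, 0.043195489794015884) 83.36253356933594 [0.5212 0.1729 0.1117]
flange 903 (0.5329617261886597, 0.1770668476819992) (0.08397766202688217, 0.08543556928634644) 14.1928129196167 [0.5342 0.1776 0.0911]
flange rect (0.5339739918708801, 0.04594556987285614) (0.09767406433820724, 0.08682705461978912) 0.1884368509054184
rect percentile mid [[0.486  0.0036]
 [0.5815 0.0885]]
flange top centre [0.5324 0.1768 0.0899] runner [0.5203 0.1739 0.1127]
bar mid [0.5337 0.045  0.0256] [[0.5268 0.0017 0.0204]
 [0.5396 0.0866 0.0307]] 249
bar angle vs ey (deg) -0.276220166954347
handle yaw 13.22087638400205 ctr [0.6214 0.1965 0.3309] [0.6064 0.1486 0.3221] [0.6364 0.2445 0.3396]
ex [0.8526 0.2073 0.4797] ey [-0.2362  0.9717  0.    ] n [-0.4661 -0.1133  0.8774] yaw 13.663236690451148
tool T [[ 0.2362  0.8526 -0.4661]
 [-0.9717  0.2073 -0.1133]
 [-0.      0.4797  0.8774]] [ 0.4234 -0.3328 -1.3027] or [-0.3548 -0.4514  1.7668]
```

```bash
python3 go.py 0.47 0.16 0.26 13.7 0 0;python3 go.py 0.478 0.164 0.192 13.7 28.6 0
```

```text
t 0.1 tcp [ 242.5 -493.4  257.2] q [-1.33  0.38  1.3  -0.    1.46 -0.22] F [ 0.42 -0.36  0.02] op 88.1
shift units [ 16.41 -16.2   -0.07] turn deg [ -0.05  -0.06 -77.53] in target axes mm [580.94 375.78  -2.78]
t 0.1 tcp [ 242.5 -493.4  257.2] q [-1.33  0.38  1.3  -0.    1.46 -0.22] F [ 0.42 -0.36  0.02] op 88.1
shift units [ 16.71 -16.2    2.2 ] turn deg [-24.12  19.27 -75.83] in target axes mm [582.93 306.36 241.32]
```

Call:
play_rows(
  steps="0 0 0 1 -1 -0.2 1;0 0 0 1 -1 -0.2 1;0 0 0 1 -1 0 1;0 0 0 1 -1 0 1;0 0 0 1 -1 0 1;0 0 0 1 -1 0 1;0 0 0 1 -1 0 1;0 0 0 1 -1 0 1",
)

```text
time_s: 0.9
ee_pos: [0.3533, -0.164, 0.2673]
tool_rot: [-3.057, -0.697, 0.001]
ft_force: [0.7, -0.1, -0.3]
opening: 0.0882
```

Call:
play_rows(
  steps="0 0 0 1 -1 0 1;0 0 0 1 -1 0 1;0 0 0 1 -1 0 1;0 0 0 1 -1 0 1;0 0 0 1 -1 0 1;0 0 0 1 -1 0 1;0 0 -8.5 1 -0.6 0 1;0 0 -8.5 0 0 0 1",
)

```text
time_s: 1.7
ee_pos: [0.4582, 0.122, 0.2678]
tool_rot: [-2.913, -1.155, 0.002]
ft_force: [-1.3, -1.1, 0.6]
opening: 0.088
```

Call:
play_rows(
  steps="0 0 -8.5 0 0 0 1;0 0 -8.5 0 0 0 1;0 0 -8.5 0 0 0 1;0 0 -8.5 0 0 0 1;0 0 -8.5 0 0 0 1;0 0 -8.5 0 0 0 1;0 0 -8.5 0 0 0 1;0 0 0 0 0 0 1",
)

```text
time_s: 2.5
ee_pos: [0.4571, 0.1241, 0.2649]
tool_rot: [-1.941, -2.454, 0.002]
ft_force: [0.1, -0.2, -0.3]
opening: 0.0882
```

```bash
python3 go.py 0.478 0.164 0.192 13.7 28.6 0
```

```text
t 2.5 tcp [457.1 124.1 264.9] q [ 0.01  0.24  1.48  0.01  1.43 -0.22] F [ 0.09 -0.18 -0.34] op 88.2
shift units [1.11 1.01 2.43] turn deg [-29.11  -0.42  -0.5 ] in target axes mm [33.83 -8.79 78.3 ]
```

Call:
play_rows(
  steps="-7.3 0 0 0.3 0 0 1;-7.3 0 0 0.3 0 0 1;-7.3 0 0 0.3 0 0 1;-7.2 -0.4 -0.5 0.2 0 0 1;0 0 0 0 -0.3 0.9 1;0 0 0 0 0 0.9 1;0 0 0 0 0 0.6 1;0 0 0 0 0 0 1",
)

```text
time_s: 3.3
ee_pos: [0.4763, 0.1636, 0.1966]
tool_rot: [1.749, 2.141, 0.581]
ft_force: [0.3, 0.0, 0.4]
opening: 0.0875
```

```bash
python3 go.py 0.5203 0.1739 0.1127 13.6 28.6 0
python3 - <<'E'
from h import *
im,d=grab('scene');a=cv2.resize(im[180:330,290:450,::-1],None,fx=3.7,fy=3.7,interpolation=cv2.INTER_CUBIC);cv2.imwrite('pics/s1.png',np.clip(a*1.5,0,255).astype('uint8'))
E
```

```text
t 3.3 tcp [476.3 163.6 196.6] q [ 0.06  0.21  1.86  0.16  0.56 -0.26] F [0.35 0.04 0.45] op 87.5
shift units [ 0.   -0.08  3.17] turn deg [ 1.2  0.3 -2. ] in target axes mm [-0.34 -0.44 95.28]
```

View pics/s1.png

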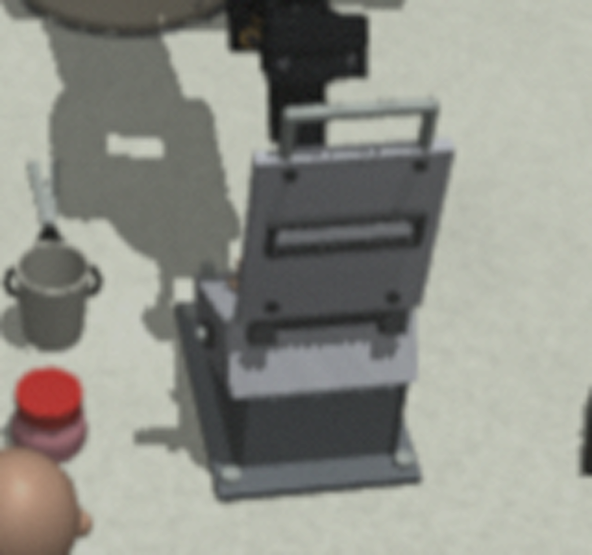

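The view shows the gripper at crop (315,60), in front of the lid and clear of it. I descend along the cavity normal.

Call:
play_rows(
  steps="1.2 0.3 -2 0 -0.05 0.8 0.8;0 0 0 0 0 0.8 0.6;0 0 0 0 0 0.6 0.5;0 0 0 0 0 0.4 0.5;0 0 0 0 0 0.3 0.5;0 0 0 0 0 0.2 0.5;0 0 0 0 0 0 0.5;0 0 0 0 0 0 0.5",
)

```text
time_s: 4.15
ee_pos: [0.5216, 0.1743, 0.1198]
tool_rot: [1.722, 2.171, 0.569]
ft_force: [-0.4, -0.8, -1.3]
opening: 0.0442
```

```bash
python3 go.py 0.5203 0.1739 0.1127 13.6 28.6 0
```

```text
t 4.15 tcp [521.6 174.3 119.8] q [ 0.07  0.41  1.84  0.21  0.39 -0.33] F [-0.41 -0.76 -1.29] op 44.2
shift units [-0.   -0.15  0.18] turn deg [ 0.62  0.05 -0.43] in target axes mm [-0.1  -4.58  5.55]
```

Call:
play_rows(
  steps="0.6 0 -0.4 0 -0.15 0.2 0.5;0 0 0 0 0 0.05 0.5;0 0 0 0 0 0 0;0 0 0 0 0 0 0;0 0 0 0 0 0 0;0 0 0 0 0 0 0;0 0 0 0 0 0 0;0 0 0 0 0 0 0",
  newtons=25,
)

```text
time_s: 4.95
ee_pos: [0.5209, 0.1743, 0.1116]
tool_rot: [1.718, 2.183, 0.557]
ft_force: [0.2, 0.8, -1.3]
opening: 0.0114
```

```bash
python3 go.py 0.5203 0.1739 0.1127 13.6 28.6 0
```

```text
t 4.95 tcp [520.9 174.3 111.6] q [ 0.07  0.43  1.85  0.21  0.38 -0.34] F [ 0.21  0.83 -1.26] op 11.4
shift units [-0.01 -0.   -0.04] turn deg [0.05 0.06 0.  ] in target axes mm [-0.22 -0.07 -1.33]
```

Bar held (opening 11.4 mm, expected about 12). I draw the shell straight out, slowly at first.

Call:
play_rows(
  steps="0 0 0 0 0 -0.15 0;0 0 0 0 0 -0.25 0;0 0 0 0 0 -0.3 0;0 0 0 0 0 -0.3 0;0 0 0 0 0 -0.4 0;0 0 0 0 0 -0.5 0;0 0 0 0 0 -0.5 0;0 0 0 0 0 -0.5 0",
)

```text
time_s: 5.75
ee_pos: [0.4764, 0.1637, 0.1932]
tool_rot: [1.719, 2.184, 0.555]
ft_force: [-0.7, 0.7, -1.4]
opening: 0.0119
```

```bash
python3 go.py 0.5203 0.1739 0.1127 13.6 28.6 0
```

```text
t 5.75 tcp [476.4 163.7 193.2] q [ 0.06  0.22  1.85  0.16  0.59 -0.29] F [-0.73  0.66 -1.41] op 11.9
shift units [-0.01  0.04  3.08] turn deg [-0.06  0.06  0.  ] in target axes mm [-0.44  0.99 92.26]
```

Call:
play_rows(
  steps="0 0 0 0 0 -0.8 0;0 0 0 0 0 -0.8 0;5 0 0 0 0 -0.6 0;5 0 0 0 0 -0.3 0;5 0 0 0 0 0 0;5 0 0 0 0 0 0;5 0 0 0 0 0 0;3.6 0 3 0 0 0 0",
)

```text
time_s: 6.55
ee_pos: [0.4336, 0.1536, 0.2722]
tool_rot: [-2.011, -2.411, 0.015]
ft_force: [0.6, -0.3, -1.7]
opening: 0.0115
```

```bash
python3 go.py 0.5144 -0.2406 0.21 10.5 0 0
```

```text
t 6.55 tcp [433.6 153.6 272.2] q [ 0.08  0.21  1.5  -0.01  1.44 -0.09] F [ 0.59 -0.31 -1.71] op 11.5
shift units [-13.4    0.31   2.13] turn deg [-0.52  0.26 -0.16] in target axes mm [-402.35    7.61   62.25]
```

Call:
play_rows(
  steps="-0.5 0.3 0 -0.3 0 0 0;0 0 0 -0.6 0.05 0 0;0 0 0 -0.9 0.05 0 0;0 0 0 -1 0.05 0 0;0 0 0 -1 0.05 0 0;0 0 0 -1 0.05 0 0;0 0 0 -1 0.05 0 0;0 0 0 -1 0 0 0",
)

```text
time_s: 7.35
ee_pos: [0.4768, -0.0534, 0.2772]
tool_rot: [1.986, 2.414, 0.019]
ft_force: [0.2, 0.5, -1.9]
opening: 0.0119
```

Call:
play_rows(
  steps="0 0 0 -1 0 0 0;0 0 0 -1 0 0 0;0 0 0 -1 0 0.2 0;0 0 0 -1 0 0.3 0;0 0 0 -0.8 0 0.4 0;0 0 0 -0.6 0 0.4 0;0 0 0 -0.3 0 0.4 0;0 0 0 0 0 0.3 0",
)

```text
time_s: 8.15
ee_pos: [0.5071, -0.2348, 0.222]
tool_rot: [1.969, 2.399, 0.025]
ft_force: [0.1, 0.4, -1.0]
opening: 0.0121
```

```bash
python3 go.py 0.5144 -0.2406 0.14 10.5 0 0
```

```text
t 8.15 tcp [ 507.1 -234.8  222. ] q [-0.65  0.41  1.36  0.01  1.33 -0.85] F [ 0.1   0.43 -0.95] op 12.1
shift units [-0.18  0.1   2.74] turn deg [2.08 1.08 0.74] in target axes mm [-7.02  6.08 81.95]
```

Call:
play_rows(
  steps="2.1 1.1 0.7 -0.2 0.2 0.4 0;0 0 0 0 0 0.5 0;0 0 0 0 0 0.6 0;0 0 0 0 0 0.5 0;0 0 0 0 0 0.4 0;0 0 0 0 0 0.2 0;0 0 0 0 0 0 0;0 0 0 0 0 0 0",
)

```text
time_s: 8.95
ee_pos: [0.5137, -0.2324, 0.1402]
tool_rot: [-1.997, -2.423, -0.001]
ft_force: [-0.9, -0.0, -1.0]
opening: 0.0118
```

```bash
python3 go.py 0.5144 -0.2406 0.0887 10.5 0 0
python3 - <<'E'
from h import *
for n in('scene','top'):
  im,d=grab(n)
  r=(170,350,170,290) if n=='scene' else (170,350,360,480)
  a=cv2.resize(im[r[0]:r[1],r[2]:r[3],::-1],(400,600),interpolation=cv2.INTER_CUBIC); globals()[n]=a
cv2.imwrite('pics/p2.png',np.clip(np.hstack([scene,top])*1.5,0,255).astype('uint8'))
E
```

```text
t 8.95 tcp [ 513.7 -232.4  140.2] q [-0.64  0.52  1.44  0.    1.19 -0.83] F [-0.93 -0.02 -0.95] op 11.8
shift units [-0.28 -0.03  1.72] turn deg [-0.04 -0.13  0.5 ] in target axes mm [-8.23 -0.81 51.53]
```

View pics/p2.png

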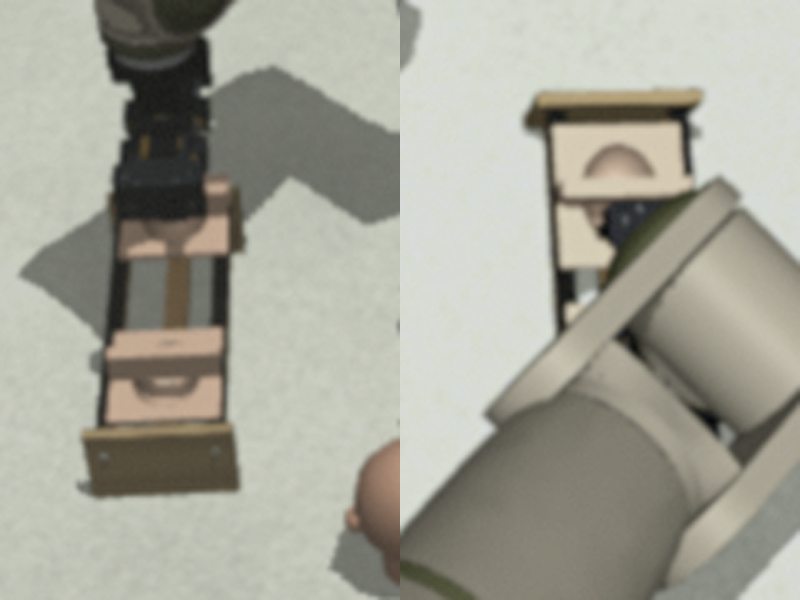

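The scene half shows the held shell (175,235) over the near space, clear of the near board, with shell_done at (165,375). I check the lateral alignment against the rails with the depth cloud.

Run:
```python
from h import *
np.set_printoptions(precision=1,suppress=True)
z=np.load('scene.npz');X=cloud('scene',z['d']);hsv=cv2.cvtColor(z['im'],cv2.COLOR_RGB2HSV).astype(int)
y=np.radians(10.5);c=np.array([.5734,-.2297,0]);E=np.array([[np.cos(y),np.sin(y),0],[-np.sin(y),np.cos(y),0],[0,0,1]])
m=np.zeros((480,640),bool);m[200:310,190:260]=1
L=(X-c)@E.T*1000
be=m&(hsv[...,1]>50)&(hsv[...,0]<14)
for nm,x0,x1,z0,z1 in(('held',-120,0,92,125),('done',15,130,55,70),('donebar',15,130,75,100),('heldbar',-120,0,125,150)):
    k=be&(L[...,0]>x0)&(L[...,0]<x1)&(L[...,2]>z0)&(L[...,2]<z1); q=L[k]
    print(nm,k.sum(),np.percentile(q,[2,50,98],axis=0).ravel() if k.sum() else '')
dk=m&(z['im'].max(2)<60)&(L[...,2]>52)&(L[...,2]<66)&(L[...,0]<20)&(L[...,0]>-100);q=L[dk]
print('rails',len(q),np.histogram(q[:,1],bins=range(-60,61,5)))
k=be&(L[...,0]>-120)&(L[...,0]<0)&(L[...,2]>92)&(L[...,2]<125)
for a,b in((-60,-45),(-45,-30),(-30,-10)):
    q=L[k&(L[...,0]>a)&(L[...,0]<b)]; print(a,len(q),q[:,1].min() if len(q) else 0,q[:,1].max() if len(q) else 0,np.median(q[:,2]) if len(q) else 0)
```

```text
held 98 [-100.1  -34.1   93.   -37.    13.3  117.   -11.    47.   121.9]
done 69 [ 24.7 -43.   59.1  87.2  -2.   64.3 120.1  43.4  69.1]
donebar 23 [ 63.7 -34.1  76.2  74.9  -1.9  89.1  79.7  43.1  94.2]
heldbar 19 [-66.6  34.1 129.3 -58.7  42.2 141.9 -52.9  49.8 147.5]
rails 240 (array([ 0, 10, 52, 37, 34,  0,  0,  0,  0,  0,  0,  0,  0,  0,  0,  0,  0,
        0, 14, 39, 37, 17,  0,  0]), array([-60, -55, -50, -45, -40, -35, -30, -25, -20, -15, -10,  -5,   0,
         5,  10,  15,  20,  25,  30,  35,  40,  45,  50,  55,  60]))
-60 19 -32.989159137126094 48.58395930009163 117.05793292746357
-45 17 -35.238586983090556 46.174701600782626 116.39916619761341
-30 41 -34.89736506555809 49.521574483674634 117.2117743358839
```

Call:
play_rows(
  steps="0 0 0.5 -0.27 0 0.3 0;0 0 0 0 0 0.3 0;0 0 0 0 0 0.3 0;0 0 0 0 0 0.25 0;0 0 0 0 0 0.15 0;0 0 0 0 0 0.1 0;0 0 0 0 0 0 0;0 0 0 0 0 0 0",
)

```text
time_s: 9.85
ee_pos: [0.5156, -0.2416, 0.095]
tool_rot: [-2.01, -2.413, -0.001]
ft_force: [-0.7, -0.4, -1.1]
opening: 0.012
```

```bash
python3 go.py 0.5144 -0.2406 0.0887 10.5 0 0
```

```text
t 9.85 tcp [ 515.6 -241.6   95. ] q [-0.65  0.58  1.47  0.    1.09 -0.83] F [-0.71 -0.42 -1.11] op 12.0
shift units [ 0.04 -0.03  0.21] turn deg [ 0.01 -0.07 -0.08] in target axes mm [ 1.18 -0.96  6.25]
```

Call:
play_rows(
  steps="0 0 0 0 0 0.07 0;0 0 0 0 0 0.05 0;0 0 0 0 0 0.04 0;0 0 0 0 0 0.03 0;0 0 0 0 0 0.03 0;0 0 0 0 0 0.02 0;0 0 0 0 0 0 0;0 0 0 0 0 0 0",
)

```text
time_s: 10.65
ee_pos: [0.516, -0.2417, 0.0881]
tool_rot: [2.01, 2.413, 0.002]
ft_force: [-0.9, 0.5, -1.3]
opening: 0.0122
```

Call:
play_rows(
  steps="0 0 0 0 0 0.03 0;0 0 0 0 0 0.03 0;0 0 0 0 0 0.03 0;0 0 0 0 0 0.0 0;0 0 0 0 0 0 0;0 0 0 0 0 0 0;0 0 0 0 0 0 0;0 0 0 0 0 0 0",
)

```text
time_s: 11.45
ee_pos: [0.5161, -0.2418, 0.088]
tool_rot: [2.008, 2.412, 0.001]
ft_force: [-0.2, -0.3, 0.7]
opening: 0.0117
```

Contact: z stalled and the force changed sign. I release gently.

Call:
play_rows(
  steps="0 0 0 0 0 0.03 0;0 0 0 0 0 0 0.15;0 0 0 0 0 0 0.2;0 0 0 0 0 0 0.3;0 0 0 0 0 0 0.4;0 0 0 0 0 0 0.4;0 0 0 0 0 -0.2 0.4;0 0 0 0 0 -0.5 0.4",
)

```text
time_s: 12.25
ee_pos: [0.5156, -0.2415, 0.1082]
tool_rot: [2.009, 2.414, 0.001]
ft_force: [0.4, -0.4, 0.7]
opening: 0.035
```

Call:
play_rows(
  steps="0 0 0 0 0 -1 0.4;0 0 0 0 0 -1 0.4;0 0 0 0 0 -1 0.4;0 0 0 0 0 -1 0.4;0 0 0 0 0 -1 0;0 0 0 1 0 -1 0;0 0 0 1 0 -1 0;0 0 0 1 0 -1 0",
)

```text
time_s: 13.05
ee_pos: [0.4974, -0.1525, 0.3582]
tool_rot: [-2.014, -2.407, -0.0]
ft_force: [0.1, 0.0, 0.4]
opening: 0.0055
```

```bash
python3 - <<'E'
from h import *
for n in('scene','top'):
  im,d=grab(n)
  r=(170,350,170,290) if n=='scene' else (170,350,360,480)
  a=cv2.resize(im[r[0]:r[1],r[2]:r[3],::-1],(400,600),interpolation=cv2.INTER_CUBIC); globals()[n]=a
cv2.imwrite('pics/p3.png',np.clip(np.hstack([scene,top])*1.5,0,255).astype('uint8'))
np.set_printoptions(precision=1,suppress=True)
z=np.load('scene.npz');X=cloud('scene',z['d']);hsv=cv2.cvtColor(z['im'],cv2.COLOR_RGB2HSV).astype(int)
y=np.radians(10.5);c=np.array([.5734,-.2297,0]);E=np.array([[np.cos(y),np.sin(y),0],[-np.sin(y),np.cos(y),0],[0,0,1]])
m=np.zeros((480,640),bool);m[200:310,190:260]=1
L=(X-c)@E.T*1000
be=m&(hsv[...,1]>50)&(hsv[...,0]<14)
for nm,x0,x1,z0,z1 in(('laid',-125,10,52,76),('laidbar',-125,10,78,100),('done',15,130,52,76),('donebar',15,130,78,100)):
    k=be&(L[...,0]>x0)&(L[...,0]<x1)&(L[...,2]>z0)&(L[...,2]<z1); q=L[k]
    print(nm,k.sum(),np.percentile(q,[2,50,98],axis=0).ravel() if k.sum() else '')
    if 'bar' not in nm and len(q)>9: print('tilt',np.linalg.lstsq(np.c_[q[:,:2],np.ones(len(q))],q[:,2],rcond=None)[0][:2]*1000)
E
python3 go.py 0.69 0.21 0.34 13.6 0 90
```

```text
laid 90 [-105.2  -45.2   58.2  -34.8   13.9   65.1  -11.9   40.7   70.9]
tilt [ 2.5 10.4]
laidbar 25 [-68.4 -35.3  81.1 -58.5  -0.9  90.7 -52.3  36.3  95.2]
done 63 [ 28.5 -41.3  60.5  98.9  14.5  64.8 119.4  43.1  69.1]
tilt [-12.3   7. ]
donebar 28 [ 66.1 -36.1  79.9  72.9   0.1  91.5  81.5  39.5  95.9]
t 13.15 tcp [ 497.9 -151.1  361.7] q [-0.52  0.27  1.16  0.    1.7  -0.7 ] F [ 0.11 -0.7   0.3 ] op 0.2
shift units [10.69  8.46  0.74] turn deg [ 0.35 -0.09 86.78] in target axes mm [ 271.58 -305.77   21.75]
```

View pics/p3.png

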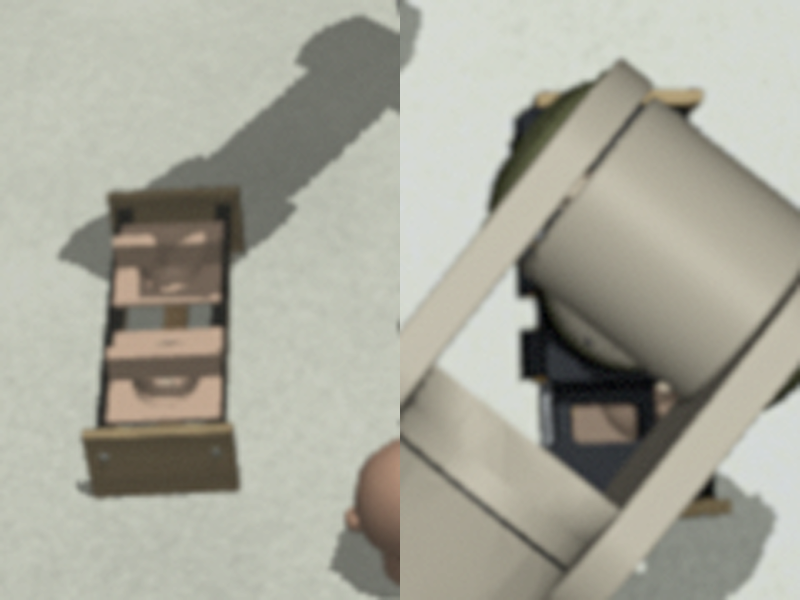

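The shell lies level on both rails with its bar at (168,240), and shell_done hasn't moved. The measured height matches shell_done's, and it is at x about -60, y about 0. Next is the lid, which I'll push from behind the handle with closed fingers.

```bash
cat > lid.py <<'E'
import sys
from go import *
f=np.array([np.cos(np.radians(13.6)),np.sin(np.radians(13.6)),0]);H=np.array([.608,.1952,.1393])
# lid.py s h pitch : target TCP at hinge + s*f + h*up
s,h,p=map(float,sys.argv[1:4]); delta(H+s*f+np.array([0,0,h]),pose(13.6,p,0))
d=robot.state()['ee_pos']-H; print('tcp rel hinge: s,lat,h mm',np.array([d@f,d@np.array([-f[1],f[0],0]),d[2]])*1000)
E
python3 lid.py .06 .26 0
```

```text
t 13.15 tcp [ 497.9 -151.1  361.7] q [-0.52  0.27  1.16  0.    1.7  -0.7 ] F [ 0.11 -0.7   0.3 ] op 0.2
shift units [10.8   7.69 -1.24] turn deg [ 0.28  0.16 -3.22] in target axes mm [310.66 248.39 -37.55]
tcp rel hinge: s,lat,h mm [-188.39 -310.66  222.45]
```

Call:
play_rows(
  steps="0 0 -3.2 0.5 0.3 -0.5 0;0 0 0 1 0.7 -0.5 0;0 0 0 1 0.7 -0.3 0;0 0 0 1 0.7 0 0;0 0 0 1 0.7 0 0;0 0 0 1 0.7 0 0;0 0 0 1 0.7 0 0;0 0 0 1 0.7 0 0",
)

```text
time_s: 13.95
ee_pos: [0.6002, 0.1075, 0.3996]
tool_rot: [1.949, 2.46, -0.002]
ft_force: [0.2, -0.4, -0.3]
opening: 0.0004
```

```bash
python3 lid.py .06 .26 0
```

```text
t 13.95 tcp [600.2 107.5 399.6] q [-0.02  0.45  0.79 -0.    1.9  -0.25] F [ 0.17 -0.4  -0.29] op 0.4
shift units [2.8  2.92 0.  ] turn deg [ 0.06  0.18 -0.37] in target axes mm [83.39 88.24  0.25]
tcp rel hinge: s,lat,h mm [-28.24 -83.39 260.25]
```

Call:
play_rows(
  steps="0 0 0 0.5 0.7 0 0;0 0 0 0.8 0.9 0 0;0 0 0 0.8 0.8 0 0;0 0 0 0.6 0.5 0 0;0 0 0 0.1 0.1 0 0;0 0 0 0 0 0 0;0 0 0 0 0 0.3 0;0 0 0 0 0 0.4 0",
)

```text
time_s: 14.75
ee_pos: [0.6727, 0.2132, 0.3721]
tool_rot: [-1.949, -2.464, 0.009]
ft_force: [0.6, -0.0, 0.2]
opening: 0.0005
```

```bash
python3 lid.py .06 .195 0
```

```text
t 14.75 tcp [672.7 213.2 372.1] q [ 0.14  0.67  0.46 -0.    2.01 -0.09] F [ 0.56 -0.05  0.24] op 0.5
shift units [-0.07 -0.23  1.26] turn deg [-0.28  0.19 -0.29] in target axes mm [-2.28 -7.13 37.81]
tcp rel hinge: s,lat,h mm [ 67.13   2.28 232.81]
```

Call:
play_rows(
  steps="0 0 0 0 0 0.5 0;0 0 0 0 0 0.5 0;0 0 0 0 0 0.25 0;0 0 0 0 -0.5 0 0;0 0 0 0 -0.5 0 0;0 0 0 0 -0.5 0 0;0 0 0 0 -0.5 0 0;0 0 0 0 0 0 0",
)

```text
time_s: 15.55
ee_pos: [0.6106, 0.1897, 0.3348]
tool_rot: [1.958, 2.454, -0.006]
ft_force: [-0.4, -0.6, -0.1]
opening: 0.0007
```

```bash
python3 lid.py -.044 .184 0
```

```text
t 15.55 tcp [610.6 189.7 334.8] q [ 0.12  0.52  0.86 -0.    1.77 -0.11] F [-0.37 -0.62 -0.12] op 0.7
shift units [ 0.18 -1.51  0.39] turn deg [-0.11  0.2  -0.77] in target axes mm [  5.94 -45.2   11.51]
tcp rel hinge: s,lat,h mm [  1.2   -5.94 195.51]
```

Call:
play_rows(
  steps="0 0 -0.7 0.18 -0.5 0.05 0;0 0 0 0 -0.5 0.12 0;0 0 0 0 -0.5 0.15 0;0 0 0 0 -0.5 0.22 0;0 0 0 0 -0.5 0.25 0;0 0 0 0 0 0 0;0 0 0 0 0 0 0;0 0 0 0 0 0 0",
)

```text
time_s: 16.35
ee_pos: [0.5396, 0.1738, 0.3147]
tool_rot: [1.943, 2.454, 0.009]
ft_force: [-0.4, -0.1, -0.1]
opening: 0.0005
```

```bash
python3 lid.py -.1 .15 0
python3 - <<'E'
from h import *
im,d=grab('scene');a=cv2.resize(im[150:330,290:450,::-1],None,fx=3.3,fy=3.3,interpolation=cv2.INTER_CUBIC);cv2.imwrite('pics/s4.png',np.clip(a*1.5,0,255).astype('uint8'))
E
```

```text
t 16.35 tcp [539.6 173.8 314.7] q [ 0.1   0.37  1.14 -0.    1.61 -0.13] F [-0.43 -0.09 -0.15] op 0.5
shift units [ 0.16 -0.96  0.83] turn deg [ 0.67  0.3  -0.34] in target axes mm [  4.71 -28.5   25.4 ]
tcp rel hinge: s,lat,h mm [-71.5   -4.71 175.4 ]
```

View pics/s4.png

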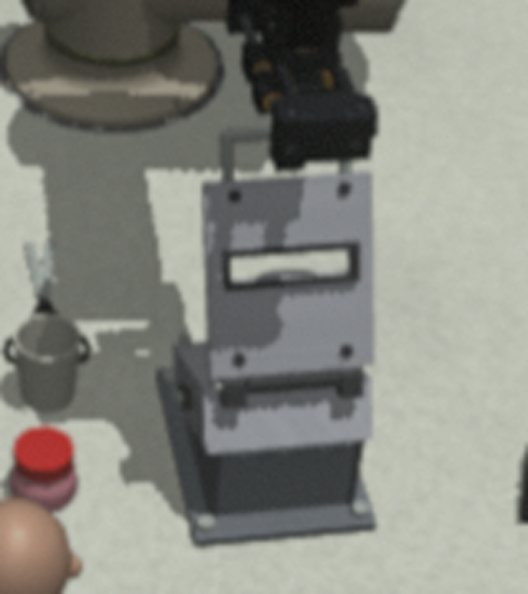

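The lid has followed: the plate is at crop (290,270), tilted toward the robot, with the gripper behind the handle at (325,130). I continue along the arc.

Call:
play_rows(
  steps="0 0 0 0.15 -0.4 0.25 0;0 0 0 0 -0.4 0.3 0;0 0 0 0 -0.4 0.35 0;0 0 0 0 -0.35 0.4 0;0 0 0 0 -0.3 0.4 0;0 0 0 0 0 0 0;0 0 0 0 0 0 0;0 0 0 0 0 0 0",
)

```text
time_s: 17.2
ee_pos: [0.4882, 0.1648, 0.2648]
tool_rot: [1.941, 2.45, 0.014]
ft_force: [-0.4, -0.2, -0.8]
opening: 0.0004
```

```bash
python3 lid.py -.125 .127 0
python3 - <<'E'
from h import *
np.set_printoptions(precision=1,suppress=True)
im,d=grab('scene');X=cloud('scene',d)
H=np.array([.608,.1952,.1393]);y=np.radians(13.6);E=np.array([[np.cos(y),np.sin(y),0],[-np.sin(y),np.cos(y),0],[0,0,1]])
L=(X-H)@E.T*1000
k=(abs(L[...,1])<62)&(L[...,2]>-40)&(L[...,0]<0)&(L[...,0]>-215)&(abs(L[...,1])>35)
q=L[k]
for a in range(-210,0,15):
    w=q[(q[:,0]>=a)&(q[:,0]<a+15)]
    if len(w): print(a,len(w),np.percentile(w[:,2],[5,50,95]))
E
```

```text
t 17.2 tcp [488.2 164.8 264.8] q [ 0.1   0.31  1.39 -0.    1.43 -0.13] F [-0.36 -0.24 -0.77] op 0.4
shift units [ 0.04 -0.05 -0.05] turn deg [ 0.98  0.42 -0.37] in target axes mm [ 1.35 -1.38 -1.47]
tcp rel hinge: s,lat,h mm [-123.62   -1.35  125.53]
-210 118 [210.  399.5 410.5]
-195 63 [371.9 406.5 410.1]
-180 63 [383.4 406.2 409.7]
-165 75 [213.8 404.9 408.2]
-150 115 [115.7 398.3 405.8]
-135 163 [103.9 394.3 404.4]
-120 339 [ 92.1 294.2 401.6]
-105 538 [ 81.  352.5 395.2]
-90 366 [ 69.8 351.  386.3]
-75 113 [ 49.7  65.6 355.1]
-60 187 [39.8 50.6 66. ]
-45 184 [ 28.5  38.3 203.6]
-30 166 [-0.6 24.8 32.9]
-15 195 [-24.1  10.5  21.8]
```

Call:
play_rows(
  steps="0.5 0.4 -0.4 0 0.15 -0.4 0;0.5 0 0 0 0.1 -0.6 0;0 0 0 0 0.4 -0.3 0;0 0 0 0 0.4 0 0;0 0 0 0 0.2 0.2 0;0 0 0 0 0 0.4 0;0 0 0 0 0 0.4 0;0 0 0 0 0 0 0",
)

```text
time_s: 18.05
ee_pos: [0.5285, 0.1742, 0.2727]
tool_rot: [-1.942, -2.469, 0.001]
ft_force: [-1.0, 0.0, -0.2]
opening: 0.0004
```

```bash
python3 lid.py -.086 .114 0
```

```text
t 18.05 tcp [528.5 174.2 272.7] q [ 0.11  0.38  1.25 -0.    1.51 -0.13] F [-1.02  0.05 -0.21] op 0.4
shift units [ 0.06 -0.12  0.65] turn deg [-0.05  0.    0.04] in target axes mm [ 1.69 -3.75 19.36]
tcp rel hinge: s,lat,h mm [-82.25  -1.69 133.36]
```

Call:
play_rows(
  steps="0 0 0 0.05 -0.1 0.5 0;0 0 0 0 -0.25 0.3 0;0 0 0 0 -0.25 0.35 0;0 0 0 0 -0.25 0.35 0;0 0 0 0 -0.25 0.35 0;0 0 0 0 -0.15 0.35 0;0 0 0 0 -0.1 0.35 0;0 0 0 0 0 0 0",
)

```text
time_s: 18.85
ee_pos: [0.4901, 0.1662, 0.1968]
tool_rot: [1.939, 2.465, 0.009]
ft_force: [-0.5, -0.0, 0.2]
opening: 0.0005
```

```bash
python3 lid.py -.129 .025 0
```

```text
t 18.85 tcp [490.1 166.2 196.8] q [ 0.1   0.38  1.49  0.    1.26 -0.14] F [-0.46 -0.04  0.2 ] op 0.5
shift units [ 0.02 -0.26  1.08] turn deg [0.43 0.05 0.04] in target axes mm [ 0.47 -7.59 32.46]
tcp rel hinge: s,lat,h mm [-121.41   -0.47   57.46]
```

Call:
play_rows(
  steps="0 0 0 0 -0.1 0.4 0;0 0 0 0 -0.1 0.4 0;-2 0 0 0 -0.05 0.4 0;-4 0 0 0 -0.05 0.3 0;-4 0 0 0 -0.05 0.3 0;-4 0 0 0 -0.05 0.3 0;-4 0 0 0 -0.1 0.3 0;0 0 0 0 0 0 0",
)

```text
time_s: 19.65
ee_pos: [0.4856, 0.1646, 0.1278]
tool_rot: [1.794, 2.282, 0.393]
ft_force: [0.3, 0.3, 0.2]
opening: 0.0005
```

```bash
python3 lid.py -.126 -.04 28.6
```

```text
t 19.65 tcp [485.6 164.6 127.8] q [ 0.07  0.37  1.82  0.09  0.62 -0.23] F [0.35 0.34 0.19] op 0.5
shift units [ 0.03 -0.31  0.9 ] turn deg [-8.98  0.1   0.09] in target axes mm [  0.96 -13.53  25.13]
tcp rel hinge: s,lat,h mm [-126.15   -0.96  -11.46]
```

Call:
play_rows(
  steps="-4.5 0 0 0 -0.15 0.25 0;-4.5 0 0 0 -0.15 0.25 0;0 0 0 0 -0.1 0.25 0;0 0 0 0 -0.05 0.2 0;0 0 0 0 0 0.1 0;0 0 0 0 0 0.1 0;0 0 0 0 0 0.05 0;0 0 0 0 0 0 0",
)

```text
time_s: 20.45
ee_pos: [0.4897, 0.1652, 0.1028]
tool_rot: [1.708, 2.188, 0.562]
ft_force: [0.4, -0.5, 0.0]
opening: 0.0001
```

```bash
python3 lid.py -.126 -.04 28.6
python3 - <<'E'
from h import *
im,d=grab('scene');a=cv2.resize(im[150:330,290:450,::-1],None,fx=3.3,fy=3.3,interpolation=cv2.INTER_CUBIC);cv2.imwrite('pics/s5.png',np.clip(a*1.5,0,255).astype('uint8'))
X=cloud('scene',d)
H=np.array([.608,.1952,.1393]);y=np.radians(13.6);E=np.array([[np.cos(y),np.sin(y),0],[-np.sin(y),np.cos(y),0],[0,0,1]])
L=(X-H)@E.T*1000
k=(abs(L[...,1])<62)&(abs(L[...,2]+40)<80)&(L[...,0]<0)&(L[...,0]>-215)&(abs(L[...,1])>35)
q=L[k]
for a in range(-195,0,15):
    w=q[(q[:,0]>=a)&(q[:,0]<a+15)]
    if len(w): print(a,len(w),np.percentile(w[:,2],[5,50,95]))
E
```

```text
t 20.45 tcp [489.7 165.2 102.8] q [ 0.05  0.4   1.95  0.3   0.31 -0.45] F [ 0.44 -0.47  0.02] op 0.1
shift units [ 0.05 -0.17  0.04] turn deg [ 0.29 -0.1   0.43] in target axes mm [ 1.35 -5.13  1.19]
tcp rel hinge: s,lat,h mm [-122.07   -1.35  -36.5 ]
-180 25 [-90.31189691 -83.43621574  14.54099953]
-165 16 [-81.86976729 -77.34136988  15.35567471]
-150 30 [-70.48304574 -64.39924278  30.66293712]
-135 38 [-63.75293526 -60.25497065  31.67345135]
-120 9 [-55.78172345 -52.11740468 -49.93555947]
-105 35 [-44.3378432  -39.28662537 -33.14497134]
-90 32 [-36.7153559  -29.57409347 -23.87861438]
-75 60 [-111.64150544  -26.7913446   -22.10505757]
-60 41 [-103.40675874  -19.68925231  -15.4693527 ]
-45 32 [-107.64714099  -11.95797239   -5.43597356]
-30 52 [-107.33834235   -2.67069765    1.7885457 ]
-15 107 [-97.8381221   -3.32185984   9.57613308]
```

View pics/s5.png

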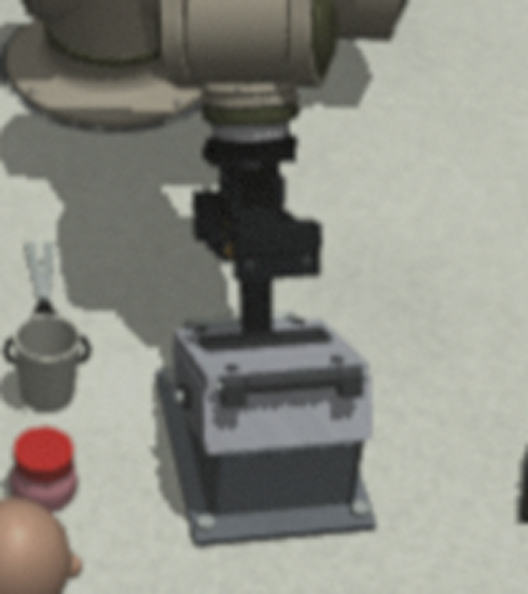

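The lid is nearly flat, with the fingertips on it at crop (257,325). I press along the normal until the force rises.

Call:
play_rows(
  steps="0 0 0 0 -0.15 0.05 0;0 0 0 0 0 0.1 0;0 0 0 0 0 0.1 0;0 0 0 0 0 0.1 0;0 0 0 0 0 0.1 0;0 0 0 0 0 0.1 0;0 0 0 0 0 0.15 0;0 0 0 0 0 0.15 0",
)

```text
time_s: 21.3
ee_pos: [0.4902, 0.1655, 0.1018]
tool_rot: [1.687, 2.183, 0.577]
ft_force: [-60.2, -30.3, 85.6]
opening: 0.0002
```

```bash
python3 lid.py -.126 -.04 28.6
```

```text
t 21.3 tcp [490.2 165.5 101.8] q [ 0.05  0.4   1.96  0.34  0.28 -0.51] F [-60.24 -30.26  85.64] op 0.2
shift units [ 0.04 -0.17 -0.  ] turn deg [ 1.36 -0.08  0.99] in target axes mm [ 1.16 -5.17  0.02]
tcp rel hinge: s,lat,h mm [-121.47   -1.16  -37.51]
```

The lid is on its hard stop (109 N, under the 120 N limit). I back off along the normal at once.

Call:
play_rows(
  steps="0 0 0 0 0 -0.2 0;0 0 0 0 0 -0.5 0;0 0 0 0 0 -0.8 0;0 0 0 0 0 -1 0;0 0 0 0 0 -1 0;0 0 0 0 0 -1 0;0 0 0 0 0 -1 0;0 0 0 0 0 0 0",
)

```text
time_s: 22.1
ee_pos: [0.4124, 0.1457, 0.2535]
tool_rot: [1.688, 2.188, 0.572]
ft_force: [0.1, 0.1, -1.1]
opening: 0.0002
```

```bash
python3 lid.py -.126 -.04 28.6
python3 - <<'E'
from h import *
np.set_printoptions(precision=1,suppress=True)
o0=cloud('scene',np.load('scene.npz')['d'])
im,d=grab('scene');X=cloud('scene',d);cv2.imwrite('pics/s6.png',np.clip(im[130:420,130:530,::-1].repeat(2,0).repeat(2,1)*1.4,0,255).astype('uint8'))
H=np.array([.608,.1952,.1393]);y=np.radians(13.6);E=np.array([[np.cos(y),np.sin(y),0],[-np.sin(y),np.cos(y),0],[0,0,1]])
L=(X-H)@E.T*1000
k=(abs(L[...,1])<58)&(L[...,0]<-20)&(L[...,0]>-136)
q=L[k]; r=q[:,2]-(q[:,0]*np.tan(np.radians(28.6))+6.8); q=q[abs(r)<20]
for i in range(4):
    s=np.polyfit(q[:,0],q[:,2],1); e=q[:,2]-np.polyval(s,q[:,0]); q=q[abs(e)<5]
print('lid slope deg',np.degrees(np.arctan(s[0])),'offset',s[1],len(q),'lid err rad',np.radians(28.6)-np.arctan(s[0]))
hnd=L[(abs(L[...,1])<40)&(L[...,0]<-155)&(L[...,0]>-185)&(L[...,2]>-110)&(L[...,2]<-40)];print('handle z top',np.percentile(hnd[:,2],[50,90])+139.3,len(hnd))
E
```

```text
t 22.1 tcp [412.4 145.7 253.5] q [ 0.    0.01  1.9   0.18  0.74 -0.35] F [ 0.15  0.1  -1.13] op 0.2
shift units [ 0.06 -0.34  5.72] turn deg [ 1.   -0.14  1.06] in target axes mm [  2.07  -7.27 171.62]
tcp rel hinge: s,lat,h mm [-201.77   -2.07  114.15]
lid slope deg 27.622172596050007 offset 9.04916149600698 487 lid err rad 0.01706630771515605
handle z top [51.4 54.9] 71
```

View pics/s6.png

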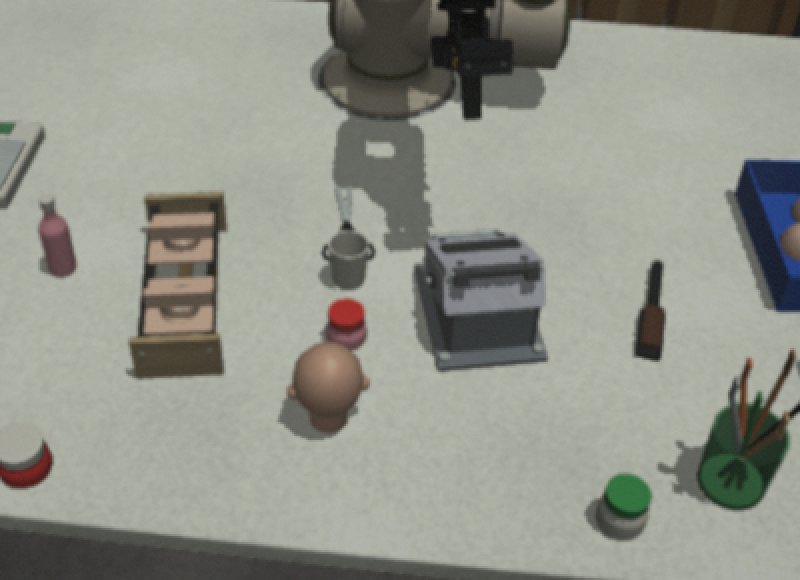

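The picture shows the lid flat shut at (485,260), both shells level on the rack at (180,235) and (180,305), and everything else in place. Handing in.

```bash
python3 -c "
from cell import robot
robot.sign_off();print(robot.state()['time_s'])"
```

```text
the job is handed in; nothing more can be done
the job is handed in; nothing more can be done
```

I drew the shell out of the mould by its runner bar, laid it face down in the near end of the rack, then swung the lid shut and handed the job in at about 22 s.

**Shell:** In the depth images it lies level on both rails, at about x = -60 mm and y = 0 in the rack frame, at the same height as the casting already there. The fingers are clear of it.

**Lid:** I pressed it down until it hit its hard stop. Afterwards its measured slope was 27.6° against 28.6° nominal, about 0.017 rad open and so inside the 0.04 limit, though depth noise limits that reading. The handle's top edge measured 51–55 mm above the bench, against about 52 mm expected when shut.

**Force on the last press:** The wrist force reached about 109 N at the stop, below the 120 N limit but closer than I intended. I backed off straight away.

**Other objects:** The other bench items in the last picture looked where they started; I did not measure them. The scissors were only partly visible there. The arm stood clear of everything at hand-in.

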